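# Ready the parts chute: guard on the bar, feed dial to the marker

## Task

Get the vibrating parts chute ready to run: first hang the tent-shaped bounce guard astride the middle of the cross bar at the foot of the chute, so that it hangs freely from the bar, and let go of it. Then turn the wing knob on the control box until its pointer points at the middle of the steel set marker clipped on the scale's edge. Leave the spark plugs and the other parts on the bench where they are.

Things in the scene. Friction and masses are not known exactly. Their poses are not given: they have to be found in the camera images.
- guard: bounce guard: loose tent of folded 3 mm sheet steel, 0.2 kg, standing on its two legs. 90 mm long along y, 75 mm high to the ridge's top; gap between the legs 14 mm under the ridge, widening to 44 mm at the feet (50 mm over all). Black lug on the ridge: 14 mm thick in x, 46 mm long in y, 75 to 111 mm high. Origin: centre of underside (foot level); z up; symmetric in x and y
- guard_ridge (a point): on the guard, the middle of the underside of the ridge, 72 mm above its feet: this rests on the bar when hung
- guard_lug (a point): on the guard's lug, the point to grip: centre, 98 mm above the feet, 13 mm below the lug's top; pinch across the guard's x
- chute: fixed chute frame: round steel cross bar 12 mm thick, level along its y, centre 150 mm high, 172 mm clear between square posts 158 mm high. Behind it (+x) a sheet trough 114 mm wide rises from 62 mm height 50 mm behind the bar to 180 mm height 255 mm behind. Origin: on the bench below the bar's middle; z up. Place and yaw vary, on the robot's left or right
- bar_mid (a point): middle of the cross bar, on its centre line (150 mm above the bench, so the bar's top is at 156 mm); axes as chute
- tray: tin tray, 170 x 150 x 30 mm, fixed below the bar and chute mouth, its centre 50 mm in front of (-x) the bar; holds the three spark plugs. Origin: centre of underside
- dialbox: fixed grey control box, 150 x 150 x 60 mm, on top a round white scale of 62 mm height and a black wing knob in its middle. Origin: centre of underside; z up. Its place and yaw vary, on the side the chute is not
- dial_axis (a point): on the knob's upright axis, at the height of the scale (62 mm above the bench)
- knob_grip (a point): on the knob's axis, height to grip (94 mm above the bench). The knob's wing is a bar 14 mm thick, 56 mm long along the pointer, its sides from 72 to 106 mm above the bench, on a round skirt 64 mm across with its top at 72 mm; pinch it across its thickness. x axis: the pointer's direction
- pointer_tip (a point): tip of the knob's pointer (the low nose at one end of the wing, with a white line), 40 mm from the knob's axis, 70 mm above the bench
- knob (a joint): angle of the knob in rad, 0 to 4.71, growing clockwise seen from above; at 0 the pointer stands at 135 degrees counter-clockwise from the control box's +x axis. Stiff (0.05 N m), no detents, stays where it is left
- marker: set marker: dark steel clip 12 mm wide, fixed over the scale's edge, 42 to 73 mm from the knob's axis, 6 mm high (10 mm at its outer end). Its place varies, 0.7 to 2.9 rad clockwise of the pointer's start. Origin: on the knob's axis at the height of the scale; its x axis points from the knob's axis to the clip
- marker_tip (a point): 40 mm from the knob's axis in the direction of the middle of the marker, 70 mm above the bench: where the pointer's tip should be
- plug1: used spark plug lying in the tray, 72 mm long, 19 mm thick; origin centre of underside; leave alone
- plug2: another spark plug in the tray, as plug1
- plug3: another spark plug in the tray, as plug1
- primer: blue plastic fuel primer bulb, 38 mm across, 27 mm high, on the bench; origin centre of underside; leave alone
- drainplug: brass drain plug, 28 mm across, 27 mm high, on the bench; origin centre of underside; leave alone
- pulley: steel pull pulley lying flat, 64 mm across, 22 mm high, on the bench; origin centre of underside; leave alone
Mind the look-alikes: they are no part of the job. What is shaped like the guard but green or pink is not meant.

How it is judged (in metres and radians):
On the way, in this order (a step that is already met when the one before it is completed fails the run):
1. the guard hangs astride the cross bar, let go (z of guard_ridge in the frame of bar_mid between 0.002 and 0.011 m and x of guard_ridge in the frame of bar_mid between -0.01 and 0.01 m and y of guard_ridge in the frame of bar_mid between -0.03 and 0.03 m and contact force between the fingers and guard below 0.1 N and contact force between guard and chute above 0.5 N), for 0.2 s.
2. the knob's pointer is at the set marker (horizontal distance between pointer_tip and marker_tip below 0.004 m), for 0.2 s.
At the end, for the whole second after the job is handed in: Guard at rest astride the bar, its ridge on the bar (underside 2 to 11 mm above the bar's centre line, within 10 mm across it and 30 mm of its middle), along the bar within 0.2 rad, upright within 0.3 rad. Knob pointer's tip within 4 mm of the middle of the set marker (z of guard_ridge in the frame of bar_mid between 0.002 and 0.011 m and x of guard_ridge in the frame of bar_mid between -0.01 and 0.01 m and y of guard_ridge in the frame of bar_mid between -0.03 and 0.03 m and angle between the y axis of guard and the y axis of chute, either way round below 0.2 rad and angle between guard's own z axis and vertical below 0.3 rad and contact force between guard and chute above 0.5 N and linear speed of guard below 0.03 m/s and horizontal distance between pointer_tip and marker_tip below 0.004 m); the robot touches nothing.
It fails at once if a bystander on the bench (primer, drain plug, pulley) is moved more than 20 mm (distance of any of primer, drainplug, pulley from where it was at the start of the episode above 0.02 m).
It fails at once if a spark plug in the tray is moved more than 20 mm (distance of any of plug1, plug2, plug3 from where it was at the start of the episode above 0.02 m).
It also fails if it takes over 69 s, if anything falls off the work surface, if the arm or the gripper's body presses on something with over 40 N, if the wrist force passes 120 N, or if a joint passes its speed limit or range.

## Robot

A 6-joint arm with a two-finger parallel gripper is mounted at the origin on the work surface. World frame = base frame: x ahead of the robot, y to its left, z up, the work surface at z = 0. Lengths are in mm, angles in rad, forces in N, time in s.
With the tool pointing down it reaches from about 375 to 750 mm from the base axis. Payload 9 kg.
Tool frame: the origin (TCP) lies on the centre line of the jaws, within the pads' length; the fingertips stand manip.tips_ahead ahead of it and the grasp point (between the pads) lies 5 mm behind it (manip.tips_ahead is the distance from the TCP to the fingertips, in mm); z points along the fingers, y is the line along which they close (so a half turn about z gives the same grasp; the last joint's range is limited). The gripper opens to 85 mm and grips with 20 to 120 N. Pads are 22 mm wide; open, the fingers measure 114 mm over their backs; the gripper's body (76 mm by 85 mm) begins 54 mm behind the grasp point. The pads swing forward as they close: fully open they stand 13 mm farther back than shut.
Start: joints at [-1.341, 0.104, 0.097, 1.564, 0, 1.353], TCP at [259.804, -540.867, 245.331] pointing down, gripper open.
Joint ranges: [-2.99, 2.99], [-0.84, 1.86], [-1.1, 1.16], [-1.84, 2.11], [-1.51, 1.56], [-3.14, 3.14]. Speed limits (rad/s): [2.22, 2.22, 2.57, 3.14, 3.14, 3.14].

## Interface

Orientations are given as [roll, pitch, yaw] about the fixed x, y, z axes, in that order (R = Rz(yaw) Ry(pitch) Rx(roll)).
In Python, from plant import manip, solve_ik, eyes, job gives the robot as it stands. Calls block until the motion is done:
- manip.move_ptp(position, orientation): joint-space move of the TCP to a pose.
- manip.line_to(position, ori=None, max_speed=150, stop_force=None): straight line of the TCP; ori=None keeps the orientation; max_speed is the mean speed in mm/s. With stop_force (N) it stops when the force on the tool has changed by that much, and returns True; else False.
- manip.movej(angles): joint-space move.
- manip.ungrasp() and manip.close(squeeze=None): open the fingers fully, or close them until they stop; squeeze is the grip in N (None keeps the last).
- manip.hold(seconds).
- solve_ik(position, orientation): joint angles nearest the present ones, or None.
- manip.get_obs(): the state.
- eyes.snapshot(name): name is "side" or "top" or "wrist"; returns a dict with "pixels" (420x560x3 uint8, red, green, blue), "range_z" (420x560 float32, mm along the optical axis (not along the pixel's ray), 0 where there is no reading), "K" (3x3 intrinsics, pixels), "k1" (the pictures are not rectified: a ray, as slopes to the right and down, at radius r is drawn at 1 + k1 r^2 times it, then the intrinsics apply), "xyz" and "attitude" of the camera in the world. Camera axes: x right, y down, z forward; pixel columns grow to the right and rows downward; lengths in mm; the calibration is good to about 2 mm. A picture is of the moment at which its call begins.
A pose or a line that the arm cannot do raises manip.MotionError and nothing moves.
- job.job_done(): hands the job in; it is judged then, once.
Trained networks look in a picture, given as the dict that the camera call returned (one of the last four; its "shot" number tells which), for a name from the list of things; names that differ only in an ending like _2 or _b are one class to them, and where a whole thing is asked for, a point or a joint stands for the part that bears it (a point fixed in the world has none). Each returns a list of dicts, best first, with "p" (0 to 1); they miss things now and then, are a little off and sometimes report something else, mostly with a low value. They report only what shows in the picture. A call takes as long as a camera call. They do not tell look-alikes from the thing itself.
- eyes.look_for(label, picture): "at" ([x, y, z] in mm, in the coordinates of the camera as it stood for that picture, good to about 4 mm: the middle of the surface that is visible of it).
The state is a dict: "time_s": time; "joints": joint angles; "dq": joint speeds; "joint_efforts": joint torques, N m; "ee_pos": TCP position; "orientation": TCP orientation; "wrist_force": force on the tool from outside, world axes, zero at the start; "torque": the same for the moment, N m; "opening": finger opening in mm; "gripper_force": force on a finger pad.
Only numpy, scipy, OpenCV 4.12 (cv2) and the standard library are available. Lean on these libraries where they do the work, as an engineer would, in place of code of your own. Each camera call takes 0.05 s, during which the arm holds its last target. There are 200 camera calls.

## Working session

There is one attempt and no reset: what is moved stays moved. The work goes in short steps, each a Python script; the robot and the scene stay as the last script left them, time stands still between calls to the robot, and variables do not carry over. Pictures are saved under pics/ and viewed, at most 10 in all, crops included, and the job is handed in when it is done.

```bash
ls; mkdir -p pics
cat > h.py <<'E'
import numpy as np, cv2
from scipy.spatial.transform import Rotation as R
from plant import manip, solve_ik, eyes, job
def RT(s):
    a=np.array(s["attitude"],float)
    M=a if a.shape==(3,3) else R.from_euler('xyz',a).as_matrix()
    return M,np.array(s["xyz"],float)
def cam2w(s,p):
    M,t=RT(s); return M@np.array(p)+t
def proj(s,P):
    M,t=RT(s); c=(np.atleast_2d(P)-t)@M
    x=c[:,:2]/c[:,2:]; r2=(x**2).sum(1,keepdims=True); x=x*(1+s["k1"]*r2)
    K=np.array(s["K"]); return x@K[:2,:2].T+K[:2,2]
def cloud(s):
    K=np.array(s["K"]); v,u=np.mgrid[0:420,0:560].astype(float)
    xd=(u-K[0,2])/K[0,0]; yd=(v-K[1,2])/K[1,1]; x,y=xd.copy(),yd.copy()
    for _ in range(15):
        f=1+s["k1"]*(x*x+y*y); x=xd/f; y=yd/f
    z=s["range_z"]; M,t=RT(s)
    W=np.dstack([x*z,y*z,z])@M.T+t; W[z<=0]=np.nan; return W
def save(s,n,crop=None,f=1):
    im=s["pixels"][:,:,::-1]
    if crop: u0,v0,u1,v1=crop; im=im[v0:v1,u0:u1]
    cv2.imwrite(f"pics/{n}.png",cv2.resize(im,None,fx=f,fy=f))
E
python3 - <<'E'
from h import *
np.set_printoptions(precision=1,suppress=True)
import pickle
for n in("top","side"):
    s=eyes.snapshot(n); save(s,n); pickle.dump(s,open(n+".pkl","wb"))
    print(n,s["xyz"],s["attitude"],s["k1"],np.array(s["K"]).tolist())
    for l in["guard","chute","bar_mid","dialbox","knob_grip","pointer_tip","marker","tray","primer","drainplug","pulley"]:
        for d in eyes.look_for(l,s)[:4]:
            w=cam2w(s,d["at"]); print(l,round(d["p"],2),w,proj(s,w)[0])
print(manip.tips_ahead,manip.get_obs())
E
```

```text
pics
top [ 464.9  -15.8 1116.3] [-3.  -0.  -1.6] -0.004294852058790287 [[492.12591644508984, 0.0, 279.26103146594977], [0.0, 492.12591644508984, 208.3218132850673], [0.0, 0.0, 1.0]]
guard 0.76 [496.5 -17.   66.4] [273.1 257.1]
guard 0.72 [ 388.7 -157.    62.9] [340.  307.8]
guard 0.72 [434.2 229.8  17. ] [161.2 287.2]
guard 0.56 [367.4  16.4  62.8] [257.7 319.1]
chute 0.58 [652.4 255.9 114.8] [140.  181.6]
chute 0.28 [436.2 228.9  14.6] [161.9 286.2]
bar_mid 0.65 [647.9 256.4 112.5] [140.  183.9]
dialbox 0.74 [ 575.3 -232.4   57.8] [372.2 219.7]
dialbox 0.32 [498.6 -20.2  63.9] [274.6 256.1]
knob_grip 0.69 [ 580.  -237.7   70.3] [375.7 216.9]
pointer_tip 0.95 [ 582.  -236.3   71.3] [375.2 215.9]
pointer_tip 0.5 [ 578.1 -229.2   62.5] [371.1 218.2]
marker 0.57 [ 627.8 -273.3   65.4] [390.8 195.1]
tray 0.66 [460.2 272.1   2.6] [143.9 275.4]
tray 0.5 [431.6 268.2  14.7] [143.9 288.6]
tray 0.45 [ 580.  -238.5   66.7] [375.7 217.1]
primer 0.66 [496.6 -17.9  68.2] [273.6 256.9]
primer 0.51 [693.  -48.3  17.7] [286.2 170.8]
drainplug 0.4 [649.1  53.3  10.7] [241.6 190.6]
drainplug 0.27 [ 58
[... 802 characters left out ...]
.7   68.4] [278.8 170. ]
marker 0.39 [ 633.4 -268.7   68.6] [278.7 169.5]
tray 0.77 [463.1 268.5  -2.4] [337.  359.3]
tray 0.64 [ 631.5 -268.1   67.5] [279.4 170. ]
primer 0.65 [507.5   2.3  61.5] [321.7 236.7]
primer 0.48 [693.7 -38.4  12.5] [239.4 236.4]
pulley 0.57 [791.1 -15.2  14.1] [195.1 237.9]
14.0 {'time_s': 1.2, 'joints': array([-1.3,  0.1,  0.1,  1.6, -0. ,  1.4]), 'dq': array([ 0., -0., -0., -0., -0.,  0.]), 'joint_efforts': array([ -0. , -55.7,  50.4,   0. ,  -0. ,  -0. ]), 'ee_pos': array([ 259.8, -540.9,  245.3]), 'orientation': array([3.1, 0. , 0.4]), 'wrist_force': array([-0.2,  1.1, -0. ]), 'torque': array([ 0.,  0., -0.]), 'gripper_force': 0.0, 'opening': 85.1276883456189}
```

View pics/top.png

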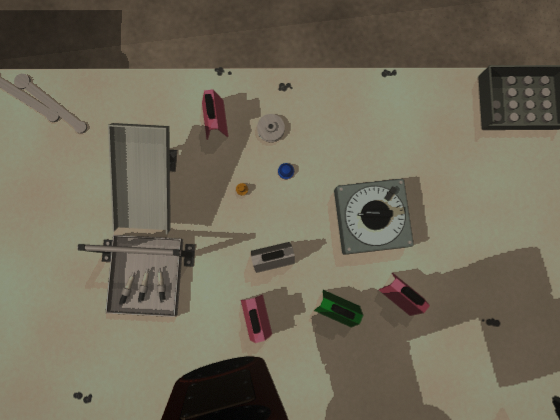

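View pics/side.png

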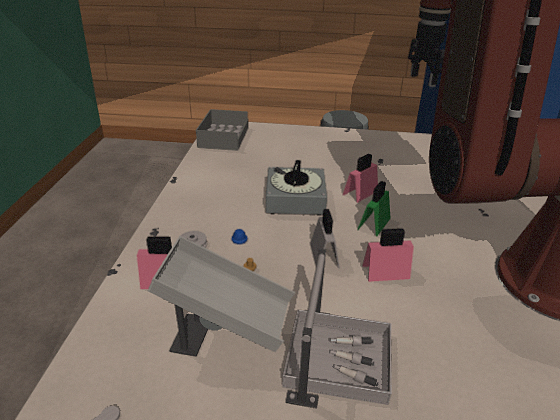

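The steel guard is at top pixel (272,257). Its look-alikes are green (340,308) and pink (256,320), (406,294) and (214,112), and I choose the grey steel one. The chute is at the left, with its bar near row 250. The dial box is at (375,216), with the marker at about (391,190). Next come wrist close-ups.

```bash
cat > step2.py <<'E'
from h import *
import pickle
np.set_printoptions(precision=1,suppress=True)
T=manip.get_obs; 
def go(n,p,yaw):
    for y in(yaw,yaw-np.pi/2,yaw+np.pi/2):
        q=solve_ik(p,[np.pi,0,y])
        if q is not None: break
    print(n,"ik",q)
    if q is None: return
    manip.movej(q); s=eyes.snapshot("wrist"); pickle.dump(s,open(n+".pkl","wb")); print(s["xyz"],s["attitude"],T()["time_s"])
    return s
s=go("d1",[540,-230,300],0); save(s,"d1")
for l in["knob_grip","pointer_tip","marker"]:
    for d in eyes.look_for(l,s)[:2]:
        w=cam2w(s,d["at"]); print(l,round(d["p"],2),w,proj(s,w)[0])
go("d2",[600,-200,300],0)
s=go("g1",[480,-20,300],0); save(s,"g1")
go("g2",[440,-10,300],0)
s=go("b1",[480,220,330],0); save(s,"b1")
go("b2",[440,260,330],0)
E
python3 step2.py
```

```text
d1 ik [-0.6  0.1  0.2  1.7  0.   2.5]
[ 623.9 -231.3  428.8] [ 2.8 -0.  -1.6] 2.8083
knob_grip 0.66 [ 591.8 -238.6   70.9] [284.5 140.1]
pointer_tip 0.84 [ 591.3 -237.5   72.6] [283.6 140.6]
marker 0.52 [ 626.  -273.8   70.1] [314.4 110.5]
d2 ik [-0.5  0.2  0.3  1.7  0.   2.6]
[ 684.7 -200.2  428.3] [ 2.8 -0.  -1.6] 3.3833
g1 ik [-0.3 -0.2 -0.1  1.7  0.   2.8]
[564.5 -21.5 429.4] [ 2.8 -0.  -1.6] 4.3083
g2 ik [-0.3 -0.4 -0.2  1.7  0.   2.8]
[524.3 -11.5 429.4] [ 2.8 -0.  -1.6] 4.65
b1 ik [ 0.2 -0.1  0.1  1.7  0.  -3. ]
[564.2 219.4 459.1] [ 2.8 -0.  -1.6] 9.45
b2 ik [ 0.3 -0.1  0.   1.7  0.  -2.9]
[523.4 260.3 459.5] [ 2.8 -0.  -1.6] 9.8417
```

Run:
```python
import cv2,numpy as np,pickle
I=[cv2.resize(pickle.load(open(n+".pkl","rb"))["pixels"][:,:,::-1],(400,300)) for n in("g1","d1","b1","b2")]
cv2.imwrite("pics/m.png",np.vstack([np.hstack(I[:2]),np.hstack(I[2:])]))
```

```text
(no output)
```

View pics/m.png

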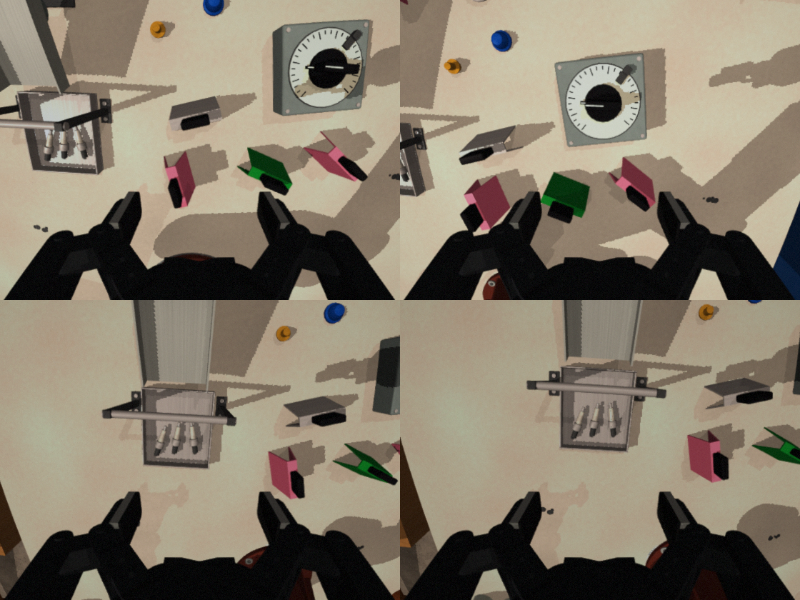

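The wrist pictures show the grey guard with its black lug at g1 (273,158). The pointer's white line points to image left (+y), with the marker at up-right (d1, about (316,105)). The bar is clear of obstacles. Now the geometry from the clouds.

```bash
cat > geo.py <<'E'
from h import *
import pickle
np.set_printoptions(precision=1,suppress=True)
L=lambda n:pickle.load(open(n+".pkl","rb"))
def rect(P):
    (c,wh,a)=cv2.minAreaRect(P[:,:2].astype(np.float32)); b=cv2.boxPoints((c,wh,a))
    e=[b[1]-b[0],b[2]-b[1]]; e=max(e,key=np.linalg.norm); return np.array(c),np.array(wh),np.degrees(np.arctan2(e[1],e[0]))%180
for n in("top","side","g1","g2","b1","b2","d1"):
    s=L(n); W=cloud(s); C=s["pixels"].astype(int)
    def sel(x0,x1,y0,y1,z0,z1):
        return (W[...,0]>x0)&(W[...,0]<x1)&(W[...,1]>y0)&(W[...,1]<y1)&(W[...,2]>z0)&(W[...,2]<z1)
    m=sel(450,560,-80,50,80,125); 
    if m.sum()>20:
        P=W[m]; top=P[P[:,2]>np.percentile(P[:,2],50)-3]; print(n,"lug",m.sum(),rect(top),"ztop",np.percentile(P[:,2],[50,95]))
    m=sel(450,560,-80,50,60,82)
    if m.sum()>20: print(n,"ridge",m.sum(),rect(W[m]),np.percentile(W[m][:,2],95))
    m=sel(440,600,90,400,135,170)
    if m.sum()>50:
        P=W[m]; h=P[:,2]; 
        d=np.linalg.svd(P-P.mean(0),full_matrices=False)[2][0]; print(n,"bar",m.sum(),rect(P),"z",np.percentile(h,[5,50,95]),"dir",d, "y",P[:,1].min(),P[:,1].max())
    m=sel(520,660,-310,-170,92,120)
    if m.sum()>20: print(n,"wing",m.sum(),rect(W[m]),np.percentile(W[m][:,2],[50,95]))
    m=sel(480,700,-350,-130,50,68)
    if m.sum()>500: print(n,"box",m.sum(),rect(W[m]),np.median(W[m][:,2]))
E
python3 geo.py
```

```text
top lug 160 (array([498.9, -15.8]), array([13.7, 44.4]), np.float32(102.54788)) ztop [109.8 112.5]
top ridge 351 (array([499. , -15.6]), array([26., 90.]), np.float32(102.95711)) 77.334445412494
top bar 649 (array([511.1, 264.1]), array([201.8,  12.1]), np.float32(86.44633)) z [150.5 154.8 158.4] dir [-0.1 -1.  -0. ] y 163.32725390365408 364.9488358663391
top wing 200 (array([ 584.3, -237.4]), array([55.3, 13.8]), np.float32(88.120804)) [104.3 107.5]
top box 3988 (array([ 584.8, -238.2]), array([150.1, 151.4]), np.float32(95.975136)) 60.13697423719748
side lug 199 (array([500. , -11.3]), array([14.1, 47.8]), np.float32(103.41082)) ztop [103.2 110. ]
side ridge 245 (array([502.9, -10.9]), array([25.1, 93.2]), np.float32(106.321205)) 79.07604004986626
side bar 768 (array([511.7, 267. ]), array([201.3,  12.1]), np.float32(86.53039)) z [146.1 154.1 156.9] dir [ 0.1  1.  -0. ] y 166.88473923024867 367.62288625307053
side wing 88 (array([ 586. , -232.6]), array([60.5, 14.1]), np.float32(86.871765)) [103.5 105.5]
side box 1531 (array([ 584.7, -233.1]), array([147.6, 154.9]), np.float32(96.0
[... 1652 characters left out ...]
]), np.float32(102.28339)) ztop [110.1 112.6]
b2 ridge 794 (array([503.7, -14.1]), array([24.9, 92.2]), np.float32(107.67367)) 77.55749697783929
b2 bar 2359 (array([512.5, 264. ]), array([199.3,  12.4]), np.float32(86.46444)) z [152.3 155.7 158.6] dir [-0.1 -1.   0. ] y 164.24075522651856 363.801310111594
d1 lug 646 (array([501.4, -15.3]), array([14.4, 46.2]), np.float32(103.44612)) ztop [109.4 111.7]
d1 ridge 767 (array([503.8, -15. ]), array([25.4, 92.7]), np.float32(98.63462)) 77.32499510467656
d1 wing 702 (array([ 586.3, -237.6]), array([55.7, 14.3]), np.float32(87.75033)) [106.3 107.6]
d1 box 11887 (array([ 586.2, -237.8]), array([151.2, 151.1]), np.float32(5.9664917)) 61.65187720637658
```

```bash
cat > mk.py <<'E'
from geo import L,rect
from h import *
def mark(names,ax):
    for n in names:
        s=L(n); W=cloud(s); g=s["pixels"].max(2)
        d=W[...,:2]-ax; r=np.hypot(d[...,0],d[...,1]); a=np.degrees(np.arctan2(d[...,1],d[...,0]))
        z=W[...,2]
        m=(r>46)&(r<72)&(z>66)&(z<80); 
        # main lump
        k,lab,st,ce=cv2.connectedComponentsWithStats(m.astype(np.uint8))
        i=1+np.argmax(st[1:,4]); P=W[lab==i]; c,wh,an=rect(P); v=c-ax
        print(n,"raised",len(P),c,wh,"axisdir",an-180,"ang",np.degrees(np.arctan2(v[1],v[0])))
        m=(r>46)&(r<72)&(z>58)&(z<80)&(g<75)
        for lo in range(-180,180,30):
            q=m&(a>=lo)&(a<lo+30)
            if q.sum()>15: print("   dark",lo,q.sum(),np.median(a[q]))
        t=s["pixels"].min(2)>140; q=t&(r<42)&(r>10)&(z>66)
        print("   white line",q.sum(),np.median(a[q]) if q.any() else 0)
E
python3 - <<'E' | grep -A99 START
import geo; print("START")
from mk import *
mark(["d1","d2","g1","g2","top"],np.array([585.8,-237.4]))
s=L("d1"); u=proj(s,[585.8,-237.4,70])[0].astype(int); save(s,"dial",(u[0]-75,u[1]-75,u[0]+75,u[1]+75),3.6)
E
```

```text
START
d1 raised 245 [ 633.2 -272.5] [12.5 25.8] axisdir -37.518616 ang -36.5454540271337
   dark -90 20 -78.92526720829233
   dark -60 238 -36.20219328190781
   white line 36 87.03866449276688
d2 raised 218 [ 633.2 -272.2] [12.3 26.1] axisdir -37.02919 ang -36.27722943462604
   dark -60 215 -35.61797908905626
   dark -30 22 -20.589701552719667
   white line 18 87.62209127115035
g1 raised 278 [ 633.7 -272. ] [13.5 25.5] axisdir -37.544098 ang -35.824955951762064
   dark -150 33 -128.61993829890736
   dark -120 60 -105.28676080089298
   dark -90 26 -81.0669700105091
   dark -60 285 -35.037597885491635
   dark -30 23 -19.07868828998948
   dark 0 17 19.72553637164671
   dark 30 31 50.35339405406492
   dark 60 35 76.78303251671424
   dark 90 28 104.804727692619
   dark 120 46 135.50472192899937
   white line 27 87.58970219866136
g2 raised 289 [ 633.3 -272.3] [13.1 26.1] axisdir -35.821564 ang -36.285928781164294
   dark -180 114 -169.96055621038673
   dark -150 90 -133.02740648069434
   dark -90 16 -79.74161670404305
   dark -60 298 -35.529461092877796
   dark -30 39 -19.103846077893994
   dark 0 32 19.638959734122412
   dark 30 36 49.10466454359079
   dark 60 49 75.5707778719914
   dark 90 47 103.76208333025852
   dark 120 53 137.88003558352125
   dark 150 165 163.52975428009373
   white line 31 87.04205648901949
top raised 59 [ 632.6 -273. ] [11.9 26. ] axisdir -38.59752 ang -37.264666136407804
   dark -60 85 -37.4940981864812
   white line 0 0
```

View pics/dial.png

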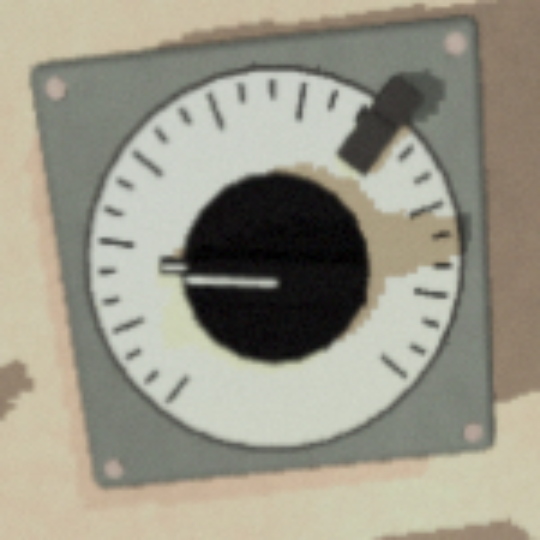

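```bash
cat > grasp.py <<'E'
from h import *
np.set_printoptions(precision=1,suppress=True)
y=np.radians(102.7); o=[np.pi,0,y]
q0=solve_ik([500.2,-15.1,190],o); print(q0)
manip.move_ptp([500.2,-15.1,190],o)
o1=manip.get_obs(); print(o1["time_s"],o1["ee_pos"])
print("stop",manip.line_to([500.2,-15.1,95],max_speed=120,stop_force=8))
manip.close(40); b=manip.get_obs(); print(b["opening"],b["gripper_force"],b["ee_pos"])
manip.line_to([500.2,-15.1,290],max_speed=150); b=manip.get_obs(); print(b["opening"],b["gripper_force"],b["wrist_force"],b["ee_pos"],b["time_s"])
E
python3 grasp.py
```

```text
[-0.3 -0.2 -0.3  1.5  0.   1.1]
13.1083 [500.3 -15.  190.1]
stop False
13.267639126164374 42.79832482337952 [500.3 -15.1  95.2]
13.300984412422968 42.31546998023987 [-1.1  0.8 -1.8] [499.9 -15.  289. ] 16.15
```

Marker mean is about -36.5° and the pointer about 87.6°, so the knob needs about -124°. The guard is gripped, and I carry it to the bar next.

```bash
cat > hang.py <<'E'
from h import *
import pickle
np.set_printoptions(precision=1,suppress=True)
o=[np.pi,0,np.radians(86.4)]; x,y=512,264
manip.line_to([x,y,290],o,max_speed=170); b=manip.get_obs(); print(b["joints"],b["ee_pos"],b["orientation"],b["time_s"])
print("a",manip.line_to([x,y,195],max_speed=100,stop_force=8))
print("b",manip.line_to([x,y,175],max_speed=25,stop_force=4)); b=manip.get_obs(); print(b["ee_pos"],b["wrist_force"],b["torque"],b["opening"],b["time_s"])
s=eyes.snapshot("side"); pickle.dump(s,open("h0.pkl","wb")); save(s,"h0",(190,200,430,400),3)
E
python3 hang.py
```

```text
[ 0.2  0.   0.1  1.6 -0.   1.9] [512.1 263.5 290.1] [3.1 0.  1.5] 17.9417
a False
b True
[511.9 264.  179.2] [-1.2 -0.3  5.4] [-0.   0.2 -0. ] 13.49484566807513 19.6667
```

View pics/h0.png

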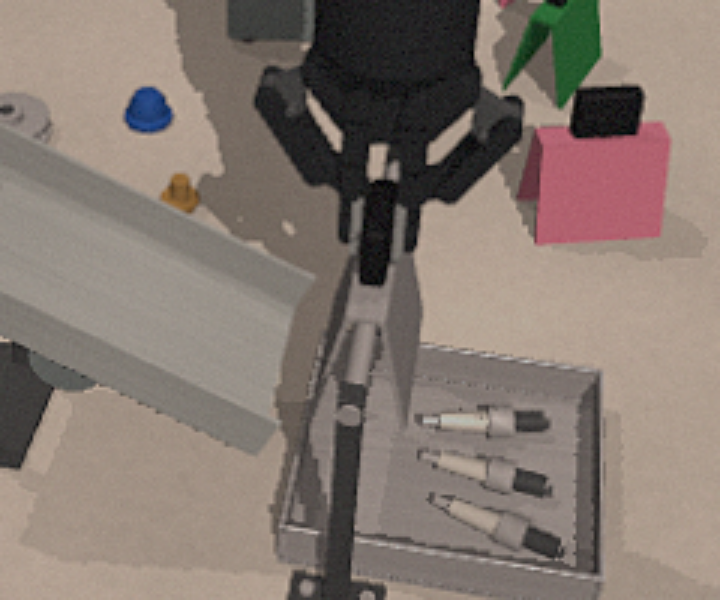

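The guard is astride the bar (its ridge is at (365,310) in the crop), and contact came at the expected height. Now I release it, retreat and check.

```bash
python3 - <<'E' | grep -A99 START
import geo; print("START",flush=True)
from geo import *
manip.ungrasp(); b=manip.get_obs(); print(b["opening"],b["gripper_force"],b["time_s"])
manip.line_to([512,264,300],max_speed=120); manip.hold(0.3)
for n in("top","side"):
    s=eyes.snapshot(n); W=cloud(s); pickle.dump(s,open("hh_%s.pkl"%n,"wb"))
    if n=="side": save(s,"h1",(190,200,430,400),3)
    m=(abs(W[...,0]-512)<45)&(abs(W[...,1]-264)<60)&(W[...,2]>172)&(W[...,2]<215)
    print(n,"lug",m.sum(),rect(W[m]) if m.sum()>10 else "",np.nanpercentile(W[m][:,2],95))
    m=(abs(W[...,0]-512)<45)&(abs(W[...,1]-264)<80)&(W[...,2]>157)&(W[...,2]<168)
    if m.sum()>10: print("ridge",rect(W[m]))
yw=np.radians(87.7-180); print(solve_ik([585.8,-237.4,180],[np.pi,0,yw]),manip.get_obs()["time_s"],manip.get_obs()["joints"])
E
```

```text
START
85.35538128416125 0.0 20.4083
top lug 204 (array([511.3, 263. ]), array([45.9, 14. ]), np.float32(86.366234)) 196.62687257617674
ridge (array([510.3, 248.4]), array([124.6,  21. ]), np.float32(86.395836))
side lug 287 (array([512. , 267.5]), array([45.7, 14.2]), np.float32(86.38763)) 194.46389084679836
ridge (array([512. , 266.8]), array([89.1, 20.5]), np.float32(86.55626))
[-0.6  0.2  0.1  1.5  0.  -2.1] 21.975 [ 0.2  0.1  0.1  1.7 -0.   1.9]
```

View pics/h1.png

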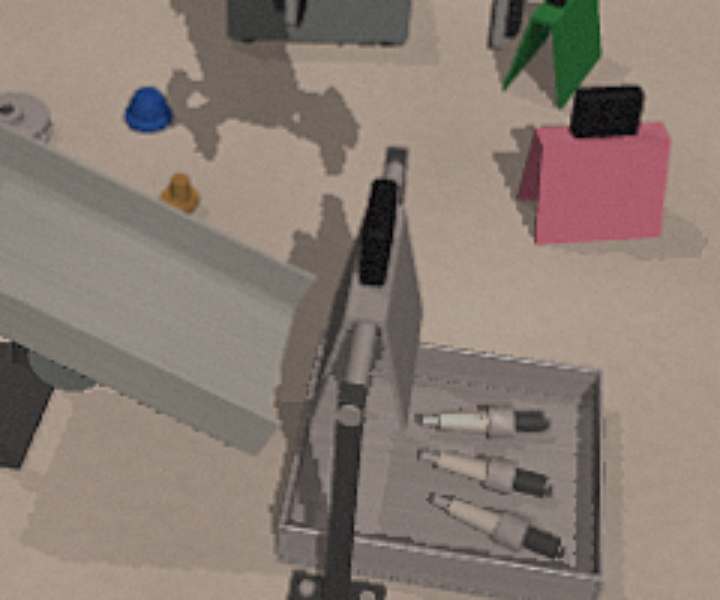

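The guard hangs freely and centred on the bar. Now the knob.

```bash
cat > knob.py <<'E'
from h import *
import pickle
np.set_printoptions(precision=3,suppress=True)
o=[np.pi,0,np.radians(87.7-180)]; p=[585.8,-237.4]
manip.move_ptp(p+[200],o)
print(manip.line_to(p+[91],max_speed=120,stop_force=8))
manip.close(50); b=manip.get_obs(); print(b["opening"],b["gripper_force"],b["ee_pos"],b["wrist_force"],b["time_s"])
q=np.array(b["joints"])
for f in(.25,.5,.75,1):
    t=q.copy(); t[5]+=np.radians(124.1)*f; manip.movej(t); b=manip.get_obs(); print(b["opening"],b["wrist_force"],b["torque"],b["joints"][5]-q[5],b["time_s"])
manip.ungrasp(); manip.line_to(p+[200],max_speed=120)
manip.line_to([540,-230,300],max_speed=150); manip.hold(.2)
s=eyes.snapshot("wrist"); pickle.dump(s,open("k1.pkl","wb")); t=eyes.snapshot("top"); pickle.dump(t,open("k1top.pkl","wb"))
u=proj(s,[585.8,-237.4,70])[0].astype(int); u=np.clip(u,75,345); save(s,"k1",(u[0]-75,u[1]-75,u[0]+75,u[1]+75),3.6)
from geo import rect
print("GEO")
for n,s in(("wrist",s),("top",t)):
    W=cloud(s); m=(np.hypot(W[...,0]-585.8,W[...,1]+237.4)<60)&(W[...,2]>92)&(W[...,2]<115)
    print(n,m.sum(),rect(W[m]) if m.sum()>10 else "")
    h=(abs(W[...,0]-512)<45)&(abs(W[...,1]-264)<60)&(W[...,2]>172)&(W[...,2]<215)
    if h.sum()>10: print("guard",rect(W[h]))
from mk import mark
mark(["k1","k1top"],np.array(p)); print(manip.get_obs()["time_s"])
E
python3 knob.py | grep -v -E "^(top|side|g1|g2|b1|b2|d1) (lug|ridge|bar|wing|box)"
```

```text
False
13.593828786024094 50.621457695961 [ 585.829 -237.429   91.195] [-0.831  0.38   2.105] 27.0167
12.606631220354949 [-1.782  1.29   1.692] [ 0.149  0.352 -0.03 ] 0.5384891153212921 27.6
13.165695742858844 [-3.457  2.017  3.313] [ 0.331  0.715 -0.071] 1.0786786054145505 28.1833
13.025302347469845 [-4.547  3.115  4.57 ] [ 0.634  0.889 -0.063] 1.6197409492258612 28.7667
13.078397427003736 [-3.604  3.533  4.637] [ 0.755  0.845 -0.018] 2.161601572372535 29.35
GEO
wrist 557 (array([ 586.1, -238.5]), array([14. , 56.5]), np.float32(143.67366))
top 95 (array([ 583.2, -237.7]), array([13.4, 54.1]), np.float32(140.52333))
guard (array([511.2, 262.3]), array([45.1, 13.9]), np.float32(86.20745))
k1 raised 160 [ 632.9 -272.9] [11.3 26. ] axisdir -36.20482 ang -37.04127818359229
   dark -60 156 -37.10713548099625
   dark 60 17 78.51926169383617
   dark 90 20 107.16282225921628
   dark 120 25 134.18381978721536
   dark 150 23 162.85996482152638
   white line 6 -40.11842507259235
k1top raised 36 [ 634.8 -278.6] [11.7 19. ] axisdir -0.5900421 ang -40.06419086526469
   dark -60 40 -38.793536486211835
   white line 1 101.49611998128492
32.2833
```

View pics/k1.png

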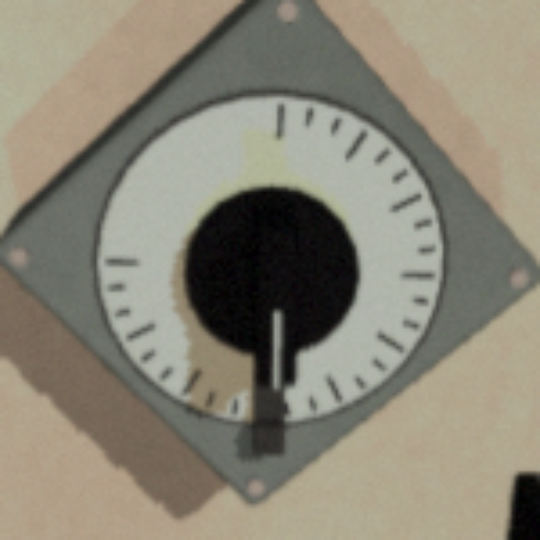

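```bash
cat > chk.py <<'E'
from h import *
import pickle
np.set_printoptions(precision=1,suppress=True)
def shot(n):
    s=eyes.snapshot("wrist"); pickle.dump(s,open(n+".pkl","wb")); return s
def an(s):
    W=cloud(s); g=s["pixels"].astype(int); z=W[...,2]; ax=np.array([585.8,-237.6])
    # skirt centre: black disc outline, wing centre, from cloud
    d=W[...,:2]-ax; r=np.hypot(d[...,0],d[...,1])
    m=(r<58)&(z>95)&(z<115); c,wh,_=cv2.minAreaRect(W[m][:,:2].astype(np.float32)); ax=np.array(c); print("wing c",ax,wh)
    d=W[...,:2]-ax; r=np.hypot(d[...,0],d[...,1]); dirn=np.radians(-36.5)
    al=d@[np.cos(dirn),np.sin(dirn)]; la=d@[-np.sin(dirn),np.cos(dirn)]
    for lo in range(28,76,4):
        q=(al>=lo)&(al<lo+4)&(abs(la)<14)&(z>65)&(z<82)
        k=q&(g.max(2)<110)
        if k.sum()>3: print(lo,k.sum(),"lat raised-dark %.1f..%.1f mid %.1f"%(*np.percentile(la[k],[3,97]),np.percentile(la[k],[3,97]).mean()),"z %.1f"%np.median(z[k]),"bright", np.median(la[(al>=lo)&(al<lo+4)&(abs(la)<5)&(g.min(2)>120)&(z>65)]) if ((al>=lo)&(al<lo+4)&(abs(la)<5)&(g.min(2)>120)&(z>65)).any() else "-")
E
python3 - <<'E'
from chk import *
an(pickle.load(open("k1.pkl","rb")))
o=[np.pi,0,manip.get_obs()["orientation"][2]]
for p in([600,-200,300],[560,-280,280]):
    try: manip.line_to(p); s=shot("k%d"%p[0]); an(s)
    except manip.MotionError as e: print(p,e)
print(manip.get_obs()["time_s"])
E
```

```text
wing c [ 586.3 -238.5] (13.961256980895996, 56.22364044189453)
28 11 lat raised-dark -12.4..10.8 mid -0.8 z 73.3 bright -
44 18 lat raised-dark -5.7..5.2 mid -0.2 z 69.1 bright -
48 21 lat raised-dark -5.7..5.3 mid -0.2 z 68.7 bright -
52 23 lat raised-dark -5.6..5.4 mid -0.1 z 69.1 bright -
56 24 lat raised-dark -5.6..5.5 mid -0.1 z 68.9 bright -
60 33 lat raised-dark -5.6..5.3 mid -0.1 z 72.0 bright -
64 26 lat raised-dark -5.6..5.4 mid -0.1 z 73.1 bright -
68 22 lat raised-dark -5.5..5.5 mid 0.0 z 72.9 bright -
72 6 lat raised-dark -5.3..5.4 mid 0.0 z 72.6 bright -
wing c [ 586.4 -238.5] (14.166437149047852, 56.50634002685547)
28 9 lat raised-dark -7.9..12.3 mid 2.2 z 73.0 bright -
40 10 lat raised-dark -2.3..5.3 mid 1.5 z 68.5 bright -
44 27 lat raised-dark -5.5..5.3 mid -0.1 z 68.9 bright -
48 26 lat raised-dark -5.6..5.2 mid -0.2 z 68.8 bright -
52 27 lat raised-dark -4.7..6.2 mid 0.7 z 68.7 bright -
56 27 lat raised-dark -4.6..6.2 mid 0.8 z 68.9 bright -
60 34 lat raised-dark -5.7..6.2 mid 0.3 z 72.5 bright -
64 25 lat raised-dark -4.8..6.2 mid 0.7 z 72.6 bright -
68 24 lat raised-dark -4.6..5.4 mid 0.4 z 73.0 bright -
wing c [ 586.2 -238.4] (14.25466537475586, 56.04448699951172)
28 11 lat raised-dark -11.9..7.7 mid -2.1 z 72.7 bright 0.4055358845061216
40 18 lat raised-dark -4.9..5.1 mid 0.1 z 67.2 bright -
44 27 lat raised-dark -5.0..5.0 mid -0.0 z 69.0 bright -
48 30 lat raised-dark -5.8..5.4 mid -0.2 z 68.7 bright -
52 30 lat raised-dark -5.6..5.4 mid -0.1 z 68.6 bright -
56 28 lat raised-dark -5.6..5.7 mid 0.1 z 68.7 bright -
60 42 lat raised-dark -5.6..5.3 mid -0.1 z 72.1 bright -
64 29 lat raised-dark -5.6..5.5 mid -0.1 z 72.4 bright -
68 29 lat raised-dark -5.6..5.7 mid 0.1 z 72.7 bright -
72 11 lat raised-dark -4.1..5.3 mid 0.6 z 72.9 bright -
33.7417
```

The marker lies at -36.5° about the measured knob axis and the wing at -36.3°, so the tip error is under 1 mm. The guard is still in place, so I hand in the job.

```bash
python3 -c "
from plant import job; print(job.job_done())"
```

```text
the job is handed in; nothing more can be done
None
```

The guard hangs freely astride the middle of the bar, the knob's pointer measured within about 1 mm of the marker's middle, and the job was handed in at about 34 s; no verdict came back.

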